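# Lock the shaker's castle nut with its cross pin

## Robot

A 7-joint arm with a two-finger parallel gripper is mounted at the origin on the work surface. World frame = base frame: x ahead of the robot, y to its left, z up, the work surface at z = 0. Lengths are in m, angles in degrees, forces in N, time in s.
With the tool pointing down it reaches from about 0.425 to 0.875 m from the base axis. Payload 4.7 kg.
Tool frame: the origin (TCP) lies on the mounting face of the last link; the fingertips stand 182 mm ahead of it and the grasp point (between the pads) lies 164 mm ahead of it; z points along the fingers, y is the line along which they close (so a half turn about z gives the same grasp; the last joint's range is limited). The gripper opens to 87 mm and grips with 3 to 60 N. Pads are 19 mm wide; open, the fingers measure 117 mm over their backs; the gripper's body (75 mm by 190 mm) begins 51 mm behind the grasp point.
Start: joints at [75.923, 18.392, -4.016, 83.108, 1.295, 78.541, -3.26], TCP at [0.167, -0.628, 0.405] pointing down, gripper open.
Joint ranges: [-163.93, 163.93], [-17.29, 119.83], [-79.2, 71.16], [3.27, 140.29], [-89.18, 269.18], [5.43, 117.66], [-154.24, 154.24]. Speed limits (degrees/s): [147.25, 147.25, 180, 180, 180, 180, 180].

## Interface

Orientations are given as [roll, pitch, yaw] about the fixed x, y, z axes, in that order (R = Rz(yaw) Ry(pitch) Rx(roll)).
In Python, from cell import env gives the robot as it stands.
- The arm moves only by the tool servo_tool, never from a script. Its argument "plan" is a list of rows, each an object with "xyz": the shift along the tool's x, y, z in cm, a list of three; "twist": the turn, a rotation vector about the tool's x, y, z in degrees, a list of three; "jaw": the closure, from 0 (fully open) to 1 (shut). In form: [{"xyz": [x, y, z], "twist": [wx, wy, wz], "jaw": jaw}, ...]. A call has 1 to 10 rows; each row is the pose to reach, as a shift and turn from the pose commanded when the call began, along the tool's axes at that moment; what a row does not reach only later rows make up. A row lasts 1/12 s, in which the tool goes at most 41.7 mm and 7.16 degrees, less where a joint would pass 70% of its speed; a pose out of reach is approached as far as the arm can. A call with a gripper value outside its range is refused whole. The fingers move at their own pace and stop on an object; "newtons" is the grip in N (left out, the last holds). Time passes only in rows, so rows that repeat a pose let the fingers close. It gives the time, the measured TCP pose, the force, the opening and the grip force at its end, in the units of the state.
- env.get_obs(): the state, without advancing time (a new reading comes with each control period).
- env.read_camera(name): name is "scene" or "top" or "wrist"; returns a dict with "img" (420x560x3 uint8, red, green, blue), "camera_matrix" (3x3 intrinsics, pixels), "R" (3x3) and "t" (3): a world point X has camera coordinates R X + t. Camera axes: x right, y down, z forward; pixel columns grow to the right and rows downward; lengths in m; the calibration is good to about 2 mm. A picture is of the moment at which its call begins. There is no depth.
- env.sign_off(): hands the job in; it is judged then, once.
The state is a dict: "time_s": time; "qpos": joint angles; "joint_velocities": joint speeds; "effort": joint torques, N m; "tool_pos": TCP position; "tool_rot": TCP orientation; "force": force on the tool from outside, world axes, zero at the start; "wrist_torque": the same for the moment, N m; "grip_width": finger opening in m; "grasp_force": force on a finger pad.
Only numpy, scipy, OpenCV 4.12 (cv2) and the standard library are available. Lean on these libraries where they do the work, as an engineer would, in place of code of your own. Each camera call takes 0.05 s, during which the arm holds its last target. There are 200 camera calls.

## Task

The platform nut of the laboratory shaker has worked loose. Tighten the brass castle nut (clockwise seen from above) only as far as the next slot that lines up with the cross hole of the spindle, neither slackening it nor going past that slot. Then push the red-handled locking pin through slot and hole, gently, until its handle is fully home against the nut, and let go, leaving the other things on the bench where they are.

Things in the scene. Friction and masses are not known exactly. Their poses are not given: they have to be found in the camera images.
- drive_mid (a point): Mid-stroke point of the white shaker's housing (fixed), 118 mm above the bench, z up. Its grey 220 x 220 mm platform (top at 85 mm) slides back and forth along this point's x; braked, it stands up to 14 mm either way, not measured: find it by touch or sight. On it an upright steel spindle, 22 mm thick, ends 15 mm higher than this point; its axis is off this point only along x.
- castle_nut (a joint): Angle (rad) of the brass castle nut on the spindle, growing as it tightens (clockwise from above). Hexagon 46 mm across flats, 91-113 mm above the bench; crown 42 mm thick up to 125 mm with 6 slots 10.5 mm wide over the middles of the flats. Slots lie along the hole at 0, 1.047, 2.094; it starts at 0.25-0.75, so 1.047 is next (0.05 off still lets the pin in). Stiff, 0.4-0.6 N m; stays put.
- pin_grip (a point): Centre of the red handle of the loose locking pin: block 40 (x) x 16 (y) x 30 mm (z), lying on the bench, this point 15 mm up. Steel shaft 8 mm in diameter from the middle of its +x face, 48 mm long along x, the last 3 mm tapering to 7 mm. Home: the handle's face bears on a flat of the nut, this point 43 mm from the spindle's axis. About 70 g, balanced 7 to 12 mm ahead of this point.
- pin_tip (a point): Tip of the locking pin's shaft, 68 mm along x from the handle's centre, on the shaft's axis. The cross hole through the spindle runs along drive_mid's y, at drive_mid's height, open at both ends, 9.6 mm wide and high; a red line on the spindle's top shows its direction. The pin goes in level, from either end. The shaker and its nut withstand a push of 20 N by the pin, no more.
- spare_nut: Bystander: loose dark steel castle nut of the same size, 34 mm high; origin at its underside.
- marker: Bystander: yellow marker pen 130 mm long, 18 mm thick; origin at its underside.
- dish_a: Bystander: clear petri dish 90 mm in diameter, 16 mm high; origin at its underside.
- beaker: Bystander: glass beaker 68 mm in diameter, 85 mm high; origin at its underside.
- wrench: Bystander: wrench 200 mm long lying along its x; origin at its underside.
- tip_box: Bystander: turquoise box 115 x 80 x 57 mm; origin at its underside.
- wash_bottle: Bystander: white bottle with a red cap, 60 mm in diameter, 150 mm high; origin at its underside.
Things that resemble listed ones, but are neither listed nor needed, are in the scene too. Of the things like the part that bears pin_grip, leave any that is white; of the rest the smaller one is meant.

How it is judged (in metres and radians):
On the way:
1. the nut is tightened to the next slot that lines up with the cross hole (within 0.06 rad), the pin still outside (value of joint castle_nut between 0.987 and 1.107 rad and distance between pin_tip and drive_mid above 0.04 m), for 0.2 s.
At the end, for the whole second after the job is handed in: The nut stands within 0.07 rad of its next aligned slot, and the pin lies through slot and cross hole (within 0.12 rad of the hole's line) with its handle home: handle centre at most 46 mm from the spindle's axis along the hole (43 mm is fully home) and tip out at the far side, at rest and let go (value of joint castle_nut between 0.977 and 1.117 rad and y of pin_grip in the frame of drive_mid between -0.046 and 0.046 m and y of pin_tip in the frame of drive_mid between -0.03 and 0.03 m and x of pin_tip in the frame of drive_mid between -0.018 and 0.018 m and x of pin_grip in the frame of drive_mid between -0.018 and 0.018 m and z of pin_tip in the frame of drive_mid between -0.004 and 0.005 m and angle between the x axis of pin_tip and the y axis of drive_mid, either way round below 0.12 rad and linear speed of pin below 0.02 m/s and contact force between the fingers and pin below 0.1 N); the robot touches nothing.
It fails at once if the pin is forced: more than 20 N between pin and shaker or nut (contact force between pin and shaker above 20 N).
It fails at once if the nut is slackened (value of joint castle_nut below 0.15 rad).
It fails at once if the nut is turned past the next slot (value of joint castle_nut above 1.17 rad).
It fails at once if a bystander is moved more than 30 mm (distance of any of spare_nut, marker, dish_a, beaker, wrench, tip_box, wash_bottle from where it was at the start of the episode above 0.03 m).
It also fails if it takes over 72 s, if anything falls off the work surface, if the arm or the gripper's body presses on something with over 40 N, if the wrist force passes 120 N, or if a joint passes its speed limit or range.

## Working session

There is one attempt and no reset: what is moved stays moved. The work goes in short steps, Python scripts to look and compute and a tool call to move; the robot and the scene stay as the last step left them, time stands still between calls to the robot, and variables do not carry over. Pictures are saved under pics/ and viewed, at most 11 in all, crops included, and the job is handed in when it is done.

Besides the shell and the picture viewer there is one more tool, called after ">>>" by a JSON object that holds its "method" and its "body". servo_tool: Moves the arm, as the interface text tells. Its arguments: {"type":"object","properties":{"plan":{"type":"array","items":{"type":"object","properties":{"xyz":{"type":"array","items":{"type":"number"}},"twist":{"type":"array","items":{"type":"number"}},"jaw":{"type":"number"}}}},"newtons":{"type":"number"}},"required":["plan"]}

```bash
mkdir -p pics; ls; cat > h.py <<'E'
import numpy as np, cv2
from cell import env
from scipy.spatial.transform import Rotation as Ro
def shot(n,f=None):
    c=env.read_camera(n)
    if f: cv2.imwrite('pics/'+f,c['img'][:,:,::-1])
    return c
def ray(c,u,v,z):
    K,R,t=np.array(c['camera_matrix']),np.array(c['R']),np.array(c['t'])
    o=-R.T@t; d=R.T@np.linalg.inv(K)@[u,v,1]
    return o+d*(z-o[2])/d[2]
def proj(c,X):
    K,R,t=np.array(c['camera_matrix']),np.array(c['R']),np.array(c['t'])
    p=K@(R@np.array(X)+t); return p[:2]/p[2]
def todo(xyz_grasp,yaw=None):
    "shift in tool axes (cm) to bring grasp point to world pos"
    o=env.get_obs(); R=Ro.from_euler('xyz',o['tool_rot'],degrees=True).as_matrix()
    g=np.array(o['tool_pos'])+R@[0,0,.164]
    return R.T@(np.array(xyz_grasp)-g)*100, g, o['tool_rot']
E
python3 - <<'E'
from h import *
import pickle
o=env.get_obs();print(o)
d={n:shot(n) for n in('scene','top')}
pickle.dump(d,open('d.pkl','wb'))
for n in d: cv2.imwrite(f'pics/{n}0.png',cv2.resize(d[n]['img'],(784,588))[:,:,::-1]); print(n,-np.array(d[n]['R']).T@d[n]['t'], d[n]['R'])
E
```

```text
pics
{'time_s': 0.0, 'qpos': array([75.92323525, 18.43960141, -4.01627679, 83.17505091,  1.29605312,
       78.5410601 , -3.26014436]), 'joint_velocities': array([-0.00304019,  0.06456997, -0.02612411,  0.0046245 , -0.01881658,
       -0.04293638, -0.05838547]), 'effort': array([ 7.66321159e-05, -4.91289783e+01, -4.04128879e-01, -3.12522411e+01,
       -6.40806416e-02,  4.39082785e-02,  2.06692084e-04]), 'tool_pos': array([ 0.1668869 , -0.62799703,  0.40365384]), 'tool_rot': array([-1.79889594e+02,  6.57355908e-03,  1.48872972e+01]), 'force': array([ 0.68817509, -0.02445092,  0.35414117]), 'wrist_torque': array([-0.00304241,  0.00168022, -0.03276344]), 'grasp_force': 0.0, 'grip_width': 0.0870135433991605}
scene [ 1.19542099 -0.29104337  1.264509  ] [[ 0.35055339  0.93643566 -0.01416238]
 [ 0.77676331 -0.29916187 -0.55420297]
 [-0.52321227  0.18327691 -0.83226108]]
top [ 0.20892395 -0.00998658  1.48848967] [[ 0.02731004 -0.99958194  0.00949293]
 [-0.98248966 -0.02859153 -0.18411029]
 [ 0.18430474 -0.00429864 -0.98285975]]
```

View pics/scene0.png

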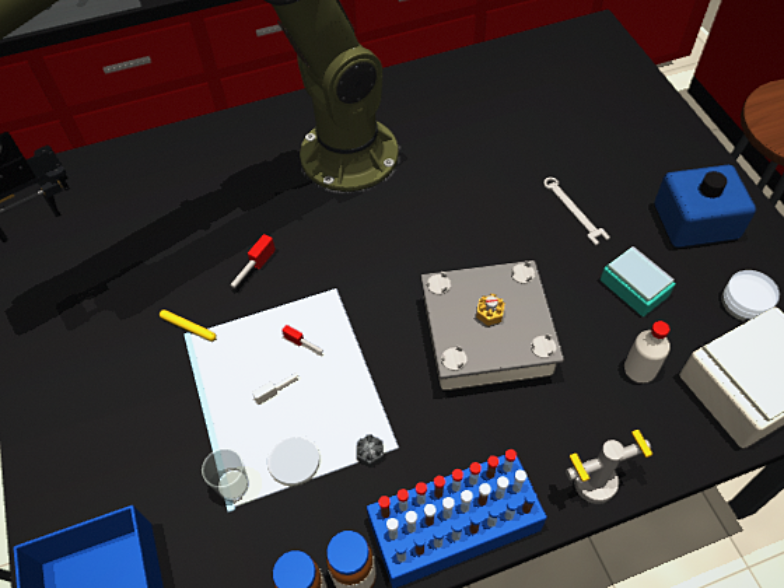

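View pics/top0.png

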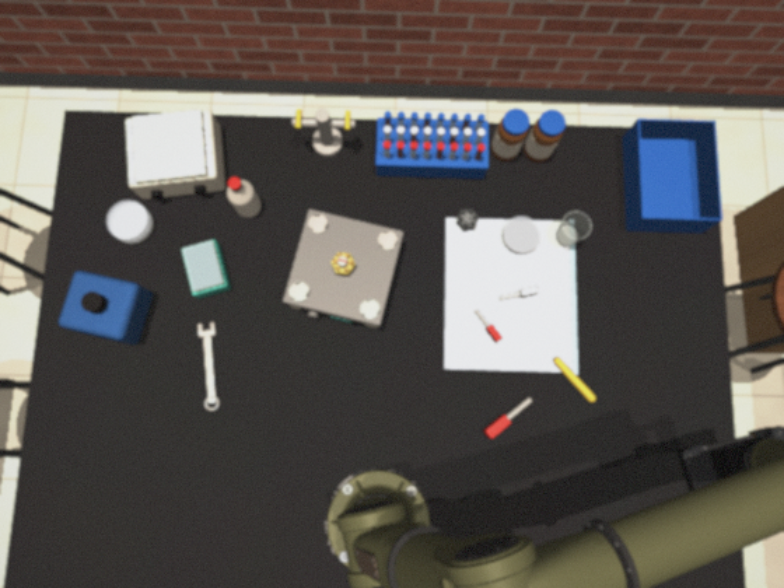

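The scene view shows the small red pin on the white sheet (handle about (293,334), tip about (322,352)), and a larger red pin at (258,245). The brass nut is at (491,309) on the grey platform. In the top view the pin is at (488,326) and the nut at (343,263).

```bash
python3 - <<'E'
from h import *
import pickle
d=pickle.load(open('d.pkl','rb'))
def blobs(m,lo=15):
    n,l,s,c=cv2.connectedComponentsWithStats(m.astype(np.uint8));
    return [(s[i,4],c[i],l==i) for i in range(1,n) if s[i,4]>=lo]
for n in('scene','top'):
    c=d[n]; hsv=cv2.cvtColor(c['img'],cv2.COLOR_RGB2HSV)
    H,S,V=[hsv[...,i].astype(int) for i in range(3)]
    for a,ce,m in blobs(((H<6)|(H>174))&(S>160)&(V>110)):
        p=ray(c,*ce,.02)
        if 0.2<p[0]<0.8 and -.5<p[1]<.4: print(n,'red',a,ce.round(1),p.round(4))
    for a,ce,m in blobs((H>12)&(H<26)&(S>140)&(V>90)):
        p=ray(c,*ce,.11)
        if .2<p[0]<.8 and a<900: print(n,'brass',a,ce.round(1),p.round(4))
    # grey platform
    g=(S<45)&(V>70)&(V<150)
    g=cv2.morphologyEx(g.astype(np.uint8),cv2.MORPH_CLOSE,np.ones((21,21)))
    g=cv2.morphologyEx(g,cv2.MORPH_OPEN,np.ones((15,15)))
    for a,ce,m in blobs(g,2000):
        k=cv2.findContours(m.astype(np.uint8),0,1)[0][0]
        q=cv2.approxPolyDP(k,8,True)[:,0]
        print(n,'grey',a,[tuple(ray(c,*map(float,x),.085)[:2].round(3)) for x in q],q.tolist())
s=d['scene']
for uv,z in(((322,352),.015),((293,334),.02)): print(ray(s,uv[0]/1.4,uv[1]/1.4,z))
t=d['top']
for uv,z in(((477,312),.015),((493,333),.03)): print(ray(t,uv[0]/1.4,uv[1]/1.4,z))
E
```

```text
scene red 73 [208.4 237.1] [ 0.4203 -0.2503  0.02  ]
scene red 51 [364.3 324.3] [0.7888 0.033  0.02  ]
scene red 51 [351.7 328.9] [7.888e-01 1.000e-04 2.000e-02]
scene red 51 [338.9 333.5] [ 0.7886 -0.0329  0.02  ]
scene red 50 [326.1 338.4] [ 0.7887 -0.0659  0.02  ]
scene red 52 [313.4 343.3] [ 0.7891 -0.0984  0.02  ]
scene red 55 [300.4 348. ] [ 0.7889 -0.1312  0.02  ]
scene red 54 [287.1 352.8] [ 0.7887 -0.1641  0.02  ]
scene red 58 [273.9 357.8] [ 0.7889 -0.1969  0.02  ]
scene brass 173 [349.9 220.6] [0.5573 0.091  0.11  ]
scene brass 100 [132.5 233. ] [ 0.3974 -0.4262  0.11  ]
scene brass 22 [348.7 229.2] [0.5792 0.0779 0.11  ]
scene grey 2806 [(np.float64(0.691), np.float64(0.316)), (np.float64(0.759), np.float64(0.268)), (np.float64(0.788), np.float64(0.353)), (np.float64(0.929), np.float64(0.37)), (np.float64(0.944), np.float64(0.402)), (np.float64(0.871), np.float64(0.436)), (np.float64(0.78), np.float64(0.422))] [[454, 241], [451, 270], [488, 269], [528, 318], [544, 319], [538, 287], [511, 257]]
scene grey 2165 [(np.float64(0.848), np.float64(0.0)), (np.float64(0.818), np.f
[... 1247 characters left out ...]
p.float64(-0.266)), (np.float64(0.834), np.float64(-0.366)), (np.float64(0.903), np.float64(-0.39)), (np.float64(0.916), np.float64(-0.567)), (np.float64(0.969), np.float64(-0.569))] [[152, 65], [152, 83], [223, 91], [226, 109], [242, 108], [255, 86], [276, 87], [276, 110], [361, 111], [392, 110], [399, 90], [453, 88], [453, 73]]
top grey 2445 [(np.float64(0.704), np.float64(0.875)), (np.float64(0.47), np.float64(0.842)), (np.float64(0.472), np.float64(0.751)), (np.float64(0.691), np.float64(0.757))] [[0, 137], [0, 210], [30, 210], [37, 142]]
[ 0.47956646 -0.2090947   0.015     ]
[ 0.4254673  -0.24933843  0.02      ]
[ 0.47240008 -0.21195292  0.015     ]
[ 0.42246964 -0.24632971  0.03      ]
```

```bash
python3 - <<'E'
from h import *
print(todo((.54,.07,.24)), todo((.42,-.25,.24))[0])
c=shot('wrist');R=Ro.from_euler('xyz',env.get_obs()['tool_rot'],degrees=True).as_matrix()
o=-np.array(c['R']).T@c['t'];print('cam in tool',R.T@(o-env.get_obs()['tool_pos']),np.array(c['R'])@R,c['camera_matrix'])
E
```

```text
(array([ 53.9933149 , -57.84563855,   0.07132575]), array([ 0.16679169, -0.62775039,  0.2397693 ]), array([-1.79900802e+02,  6.10525088e-03,  1.48860408e+01])) [ 3.41753357e+01 -3.00024065e+01  2.52317995e-02]
cam in tool [ 0.06769733 -0.00039535  0.02129545] [[ 3.87823951e-04  9.99999896e-01  2.41743977e-04]
 [-9.69373157e-01  4.35316591e-04 -2.45592127e-01]
 [-2.45592207e-01 -1.39093613e-04  9.69373225e-01]] [[295.73236011   0.         278.57510886]
 [  0.         295.73236011 208.63048192]
 [  0.           0.           1.        ]]
```

>>> {"method": "servo_tool", "body": {"plan": [{"xyz":[2.7,-2.9,0],"twist":[0,0,-6],"jaw":0},{"xyz":[5.4,-5.8,0],"twist":[0,0,-12],"jaw":0},{"xyz":[8.1,-8.7,0],"twist":[0,0,-18],"jaw":0},{"xyz":[10.8,-11.6,0],"twist":[0,0,-24],"jaw":0},{"xyz":[13.5,-14.5,0],"twist":[0,0,-30],"jaw":0},{"xyz":[16.2,-17.4,0],"twist":[0,0,-36],"jaw":0},{"xyz":[18.9,-20.3,0],"twist":[0,0,-42],"jaw":0},{"xyz":[21.6,-23.2,0],"twist":[0,0,-48],"jaw":0},{"xyz":[24.3,-26.1,0],"twist":[0,0,-54],"jaw":0},{"xyz":[27,-29,0],"twist":[0,0,-60],"jaw":0}]}}

```text
time_s: 0.98
tool_pos: [0.3538, -0.2766, 0.4047]
tool_rot: [-180.0, 0.0, 75.2]
force: [0.9, 0.2, -0.4]
grip_width: 0.0872
grasp_force: 0.0
```

```bash
python3 - <<'E'
from h import *
print(todo((.54,.07,.24)),env.get_obs()['qpos'])
E
```

```text
(array([38.27926804,  9.13063816,  0.04468627]), array([ 0.35374901, -0.27666615,  0.24066237]), array([-1.79996829e+02,  3.15001216e-02,  7.51684076e+01])) [ 59.9635983   -5.71186286 -23.55231016 109.26361599  -2.31786775
  75.97752047  22.24555037]
```

>>> {"method": "servo_tool", "body": {"plan": [{"xyz":[3.8,0.9,0],"jaw":0},{"xyz":[7.7,1.8,0],"jaw":0},{"xyz":[11.5,2.7,0],"jaw":0},{"xyz":[15.3,3.6,0],"jaw":0},{"xyz":[19.1,4.5,0],"jaw":0},{"xyz":[23,5.5,0],"jaw":0},{"xyz":[26.8,6.4,0],"jaw":0},{"xyz":[30.6,7.3,0],"jaw":0},{"xyz":[34.5,8.2,0],"jaw":0},{"xyz":[38.3,9.1,0],"jaw":0}]}}

```text
validation failed for argument at $.pl...
```

```bash
python3 - <<'E'
from h import *
import pickle
print(env.get_obs()['qpos'])
c=shot('wrist'); pickle.dump(c,open('w1.pkl','wb')); print(proj(c,(.555,.09,.12)))
cv2.imwrite('pics/w1.png',cv2.resize(c['img'],(784,588))[:,:,::-1])
E
```

```text
[ 59.9635983   -5.71186286 -23.55231016 109.26361599  -2.31786775
  75.97752047  22.24555037]
[ 450.69491499 -466.24569807]
```

View pics/w1.png

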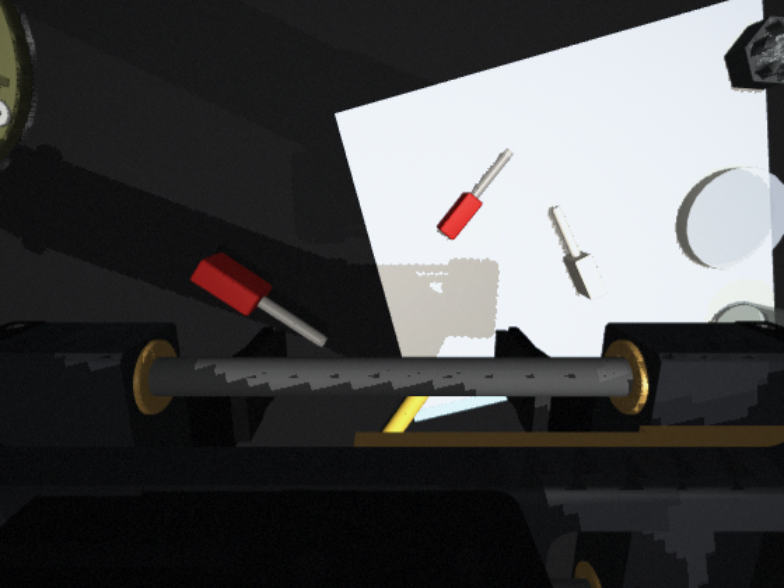

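The move was refused because its rows lacked `twist`. The wrist view does usefully show the small red pin, with its handle about (460,215) and tip (510,152). The big pin is at (230,283) and the white decoy at (575,250).

>>> {"method": "servo_tool", "body": {"plan": [{"xyz":[3.8,0.9,0],"twist":[0,0,0],"jaw":0},{"xyz":[7.7,1.8,0],"twist":[0,0,0],"jaw":0},{"xyz":[11.5,2.7,0],"twist":[0,0,0],"jaw":0},{"xyz":[15.3,3.6,0],"twist":[0,0,0],"jaw":0},{"xyz":[19.1,4.5,0],"twist":[0,0,0],"jaw":0},{"xyz":[23,5.5,0],"twist":[0,0,0],"jaw":0},{"xyz":[26.8,6.4,0],"twist":[0,0,0],"jaw":0},{"xyz":[30.6,7.3,0],"twist":[0,0,0],"jaw":0},{"xyz":[34.5,8.2,0],"twist":[0,0,0],"jaw":0},{"xyz":[38.3,9.1,0],"twist":[0,0,0],"jaw":0}]}}

```text
time_s: 1.87
tool_pos: [0.5417, 0.0689, 0.4048]
tool_rot: [180.0, 0.0, 74.8]
force: [0.0, -0.2, -0.4]
grip_width: 0.0868
grasp_force: 0.0
```

```bash
python3 - <<'E'
from h import *
import pickle
print(env.get_obs()['qpos'],env.get_obs()['tool_pos'])
w=pickle.load(open('w1.pkl','rb')); hsv=cv2.cvtColor(w['img'],cv2.COLOR_RGB2HSV)
m=(((hsv[...,0]<8)|(hsv[...,0]>172))&(hsv[...,1]>150)&(hsv[...,2]>80)).astype(np.uint8); m[:,:290]=0;m[200:]=0
k=max(cv2.findContours(m,0,1)[0],key=cv2.contourArea);print(cv2.minAreaRect(k))
ce=cv2.minAreaRect(k)[0]; a=ray(w,*ce,.028); b=ray(w,510/1.4,152/1.4,.015); print(a,b,np.degrees(np.arctan2(*(b-a)[1::-1])))
c=shot('wrist'); pickle.dump(c,open('w2.pkl','wb')); q=proj(c,(.555,.09,.125));print(q)
x,y=map(int,q); x=np.clip(x,100,460);y=np.clip(y,75,345)
cv2.imwrite('pics/w2.png',cv2.resize(c['img'][y-75:y+75,x-100:x+100],(800,600),interpolation=2)[:,:,::-1]); print(x-100,y-75)
E
```

```text
[ 35.02032789  10.26856889 -49.91256907  96.66153049   8.08707895
  76.79036946 -31.48009078] [0.54166716 0.06886252 0.4048018 ]
((328.7801208496094, 154.0363006591797), (12.954082489013672, 34.01371765136719), 38.990997314453125)
[ 0.42310634 -0.24942698  0.028     ] [ 0.47703011 -0.20971102  0.015     ] 36.372407429216736
[285.91648645 184.51714126]
185 109
```

View pics/w2.png

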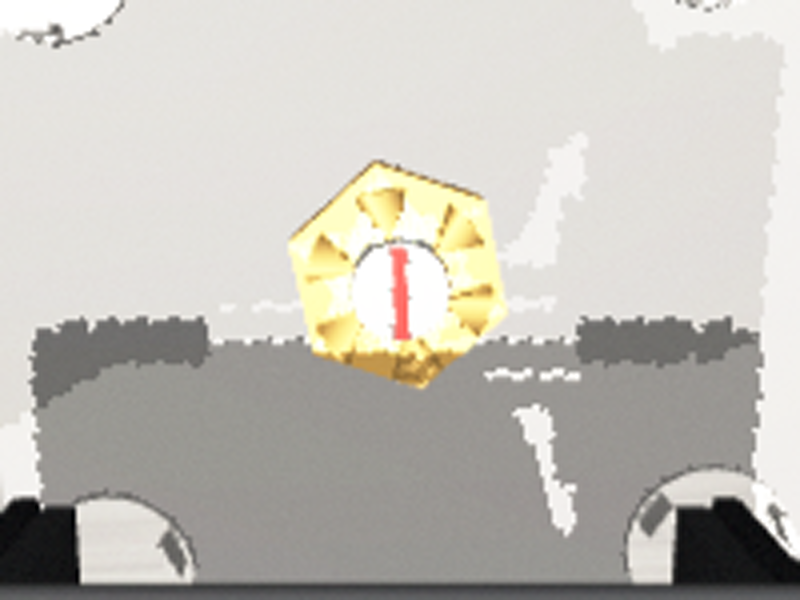

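The wrist crop shows the nut with hexagon vertices at about (377,160), (487,198), (505,312), (313,352) and (290,240). The red hole line runs almost vertically at x=401, from row 250 to 338, which is along tool x.

```bash
python3 - <<'E'
from h import *
import pickle
c=pickle.load(open('w2.pkl','rb')); I=c['img']
hsv=cv2.cvtColor(I,cv2.COLOR_RGB2HSV).astype(int)
m=((hsv[...,0]<10)|(hsv[...,0]>170))&(hsv[...,1]>90)&(hsv[...,2]>150)
m[:150]=0;m[220:]=0;m[:,:260]=0;m[:,310:]=0
v,u=np.nonzero(m); P=np.array([ray(c,a+.5,b+.5,.133)[:2] for a,b in zip(u,v)])
ctr=P.mean(0); w,V=np.linalg.eigh(np.cov(P.T)); print('line',len(u),ctr,np.degrees(np.arctan2(V[1,1],V[0,1])),4*np.sqrt(w))
f=lambda p,z:ray(c,185+p[0]/4,109+p[1]/4,z)[:2]
# spindle disc centre
print('spindle',f((401,292),.133))
vs=[(377,160),(487,198),(505,312),(313,352),(290,240)]
for p in vs:
    q=f(p,.113); r=q-ctr; print(q.round(4),np.linalg.norm(r).round(4),np.degrees(np.arctan2(r[1],r[0])).round(1))
# platform edge angle from top view
d=pickle.load(open('d.pkl','rb')); t=d['top']
A=[ray(t,x/1.4,y/1.4,.085)[:2] for x,y in((309,210),(403,234),(380,327-6),(284,302))]
for i in range(4): e=A[(i+1)%4]-A[i]; print(np.linalg.norm(e).round(3),np.degrees(np.arctan2(e[1],e[0])).round(1))
print(np.mean(A,0))
E
```

```text
line 75 [0.55503425 0.09330308] 77.94984305712053 [0.00332204 0.02338389]
spindle [0.55516303 0.09360584]
[0.5572 0.1207] 0.0275 85.4
[0.5791 0.106 ] 0.0272 27.9
[0.5768 0.0796] 0.0258 -32.2
[0.5313 0.0821] 0.0262 -154.8
[0.5334 0.1086] 0.0265 144.7
0.219 -103.1
0.204 167.1
0.215 80.3
0.217 -11.7
[0.55459488 0.09303171]
```

```bash
python3 - <<'E'
from h import *
print(todo((.555,.0934,.109)))
E
```

```text
(array([ 1.66184632,  0.69672072, 13.17810982]), array([0.54368638, 0.07799239, 0.24062667]), array([179.96704646,  -0.50115234,  75.3306488 ]))
```

>>> {"method": "servo_tool", "body": {"plan": [{"xyz":[1.4,0.3,1],"twist":[0,0,-4],"jaw":0},{"xyz":[2.8,0.7,3],"twist":[0,0,-8],"jaw":0},{"xyz":[2.8,0.7,6],"twist":[0,0,-11.4],"jaw":0},{"xyz":[2.8,0.7,8],"twist":[0,0,-11.4],"jaw":0},{"xyz":[2.8,0.7,8],"twist":[0,0,-11.4],"jaw":0},{"xyz":[2.8,0.7,8],"twist":[0,0,-11.4],"jaw":0},{"xyz":[2.8,0.7,8],"twist":[0,0,-11.4],"jaw":0}]}}

```text
time_s: 2.5
tool_pos: [0.5557, 0.0924, 0.326]
tool_rot: [179.9, -0.0, 86.2]
force: [0.0, -0.0, 0.9]
grip_width: 0.0872
grasp_force: 0.0
```

```bash
python3 - <<'E'
from h import *
import pickle
print(todo((.555,.0934,.109)))
c=shot('wrist'); pickle.dump(c,open('w3.pkl','wb')); q=proj(c,(.555,.0934,.125));print(q)
x,y=map(int,q); x=np.clip(x,133,560-133);y=np.clip(y,100,320)
cv2.imwrite('pics/w3.png',cv2.resize(c['img'][y-100:y+100,x-133:x+133],(798,600),interpolation=2)[:,:,::-1]); print(x-133,y-100)
E
```

```text
(array([ 0.08715702, -0.10504189,  5.29537188]), array([0.55590873, 0.09245445, 0.16195507]), array([ 1.79911765e+02, -1.32544376e-02,  8.62341973e+01]))
[275.71667044 240.08710235]
142 140
```

View pics/w3.png

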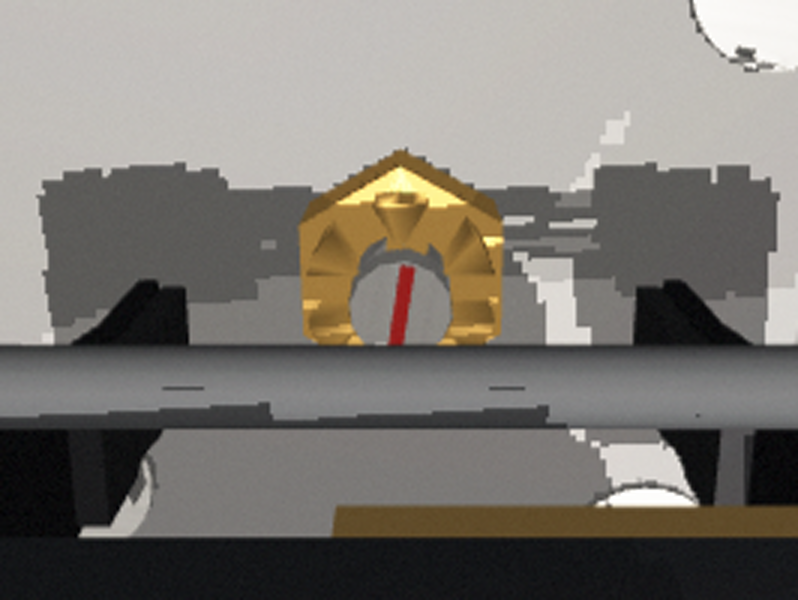

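The flats stand parallel to the fingers (edges at columns 300 and 502), and the wedge teeth lie at the corners, so the slots are over the flats as described. The red line tilts from (407,266) to (397,345).

```bash
python3 - <<'E'
from h import *
import pickle
c=pickle.load(open('w3.pkl','rb'))
hsv=cv2.cvtColor(c['img'],cv2.COLOR_RGB2HSV).astype(int)
m=((hsv[...,0]<6)|(hsv[...,0]>174))&(hsv[...,1]>150)
m[:225]=0;m[256:]=0;m[:,:265]=0;m[:,285:]=0
v,u=np.nonzero(m); P=np.array([ray(c,a+.5,b+.5,.133)[:2] for a,b in zip(u,v)])
w,V=np.linalg.eigh(np.cov(P.T)); print('line',len(u),P.mean(0),np.degrees(np.arctan2(V[1,1],V[0,1])),4*np.sqrt(w))
f=lambda x,y,z:ray(c,142+x/3,140+y/3,z)[:2]
print('disc',f(401,296,.133), 'sideL/R',f(300,280,.113),f(502,280,.113))
A,B=f(300,225,.113),f(302,330,.113);print(np.degrees(np.arctan2(*(A-B)[::-1])))
A,B=f(502,225,.113),f(499,330,.113);print(np.degrees(np.arctan2(*(A-B)[::-1])))
E
```

```text
line 121 [0.55532442 0.09510426] 77.56583988850876 [0.00329156 0.0197903 ]
disc [0.55529792 0.09726809] sideL/R [0.53193999 0.0953818 ] [0.57786202 0.09235973]
85.57155486414574
86.13858961606961
```

>>> {"method": "servo_tool", "body": {"plan": [{"xyz":[0.05,-0.1,2],"twist":[0,0,0],"jaw":0},{"xyz":[0.05,-0.1,4],"twist":[0,0,0],"jaw":0},{"xyz":[0.05,-0.1,5.2],"twist":[0,0,0],"jaw":0},{"xyz":[0.05,-0.1,5.2],"twist":[0,0,0],"jaw":0},{"xyz":[0.05,-0.1,5.2],"twist":[0,0,0],"jaw":0}]}}

```text
time_s: 2.97
tool_pos: [0.5544, 0.0931, 0.2733]
tool_rot: [180.0, -0.0, 86.3]
force: [0.0, -0.5, 1.0]
grip_width: 0.0868
grasp_force: 0.0
```

>>> {"method": "servo_tool", "body": {"plan": [{"xyz":[0,0,0],"twist":[0,0,0],"jaw":1},{"xyz":[0,0,0],"twist":[0,0,0],"jaw":1},{"xyz":[0,0,0],"twist":[0,0,0],"jaw":1},{"xyz":[0,0,0],"twist":[0,0,0],"jaw":1},{"xyz":[0,0,0],"twist":[0,0,0],"jaw":1},{"xyz":[0,0,0],"twist":[0,0,0],"jaw":1},{"xyz":[0,0,0],"twist":[0,0,0],"jaw":1},{"xyz":[0,0,0],"twist":[0,0,0],"jaw":1}], "newtons": 50}}

```text
time_s: 3.63
tool_pos: [0.554, 0.0933, 0.2727]
tool_rot: [-180.0, 0.0, 86.3]
force: [-2.1, -0.1, 0.9]
grip_width: 0.0455
grasp_force: 50.0
```

>>> {"method": "servo_tool", "body": {"plan": [{"xyz":[0,0,0],"twist":[0,0,4],"jaw":1},{"xyz":[0,0,0],"twist":[0,0,8],"jaw":1},{"xyz":[0,0,0],"twist":[0,0,12],"jaw":1},{"xyz":[0,0,0],"twist":[0,0,16],"jaw":1},{"xyz":[0,0,0],"twist":[0,0,20],"jaw":1},{"xyz":[0,0,0],"twist":[0,0,24],"jaw":1},{"xyz":[0,0,0],"twist":[0,0,28],"jaw":1},{"xyz":[0,0,0],"twist":[0,0,31],"jaw":1},{"xyz":[0,0,0],"twist":[0,0,34],"jaw":1},{"xyz":[0,0,0],"twist":[0,0,36],"jaw":1}]}}

```text
time_s: 4.47
tool_pos: [0.554, 0.0933, 0.2727]
tool_rot: [180.0, 0.1, 50.3]
force: [-1.6, -0.9, 1.3]
grip_width: 0.0457
grasp_force: 50.1
```

>>> {"method": "servo_tool", "body": {"plan": [{"xyz":[0,0,0],"twist":[0,0,0],"jaw":1},{"xyz":[0,0,0],"twist":[0,0,0],"jaw":1},{"xyz":[0,0,0],"twist":[0,0,0],"jaw":1}]}}

```text
time_s: 4.72
tool_pos: [0.5541, 0.0932, 0.2728]
tool_rot: [-180.0, 0.0, 50.3]
force: [-2.4, -0.2, 3.1]
grip_width: 0.0457
grasp_force: 49.9
```

>>> {"method": "servo_tool", "body": {"plan": [{"xyz":[0,0,0],"twist":[0,0,1.4],"jaw":1},{"xyz":[0,0,0],"twist":[0,0,2.7],"jaw":1},{"xyz":[0,0,0],"twist":[0,0,2.7],"jaw":1},{"xyz":[0,0,0],"twist":[0,0,2.7],"jaw":1},{"xyz":[0,0,0],"twist":[0,0,2.7],"jaw":0},{"xyz":[0,0,0],"twist":[0,0,2.7],"jaw":0},{"xyz":[0,0,0],"twist":[0,0,2.7],"jaw":0},{"xyz":[0,0,0],"twist":[0,0,2.7],"jaw":0},{"xyz":[0,0,0],"twist":[0,0,2.7],"jaw":0},{"xyz":[0,0,0],"twist":[0,0,2.7],"jaw":0}]}}

```text
time_s: 5.55
tool_pos: [0.5543, 0.0932, 0.2726]
tool_rot: [-180.0, -0.0, 47.6]
force: [0.9, 0.4, -0.7]
grip_width: 0.0778
grasp_force: 0.0
```

>>> {"method": "servo_tool", "body": {"plan": [{"xyz":[0,0,-3],"twist":[0,0,-5],"jaw":0},{"xyz":[0,0,-6],"twist":[0,0,-10],"jaw":0},{"xyz":[-1,0,-9],"twist":[0,0,-16],"jaw":0},{"xyz":[-2,0,-12],"twist":[0,0,-22],"jaw":0},{"xyz":[-3,0,-13],"twist":[0,0,-27.5],"jaw":0},{"xyz":[-3,0,-13],"twist":[0,0,-30],"jaw":0},{"xyz":[-3,0,-13],"twist":[0,0,-30],"jaw":0},{"xyz":[-3,0,-13],"twist":[0,0,-30],"jaw":0},{"xyz":[-3,0,-13],"twist":[0,0,-30],"jaw":0}]}}

```text
time_s: 6.3
tool_pos: [0.5338, 0.0712, 0.4021]
tool_rot: [-179.9, 0.0, 77.5]
force: [0.3, 0.6, -0.9]
grip_width: 0.0876
grasp_force: 0.0
```

```bash
python3 - <<'E'
from h import *
import pickle
print(todo((.423-.8*.01,-.249,.15)))
c=shot('wrist'); pickle.dump(c,open('w4.pkl','wb')); q=proj(c,(.555,.0934,.125));print(q)
x,y=map(int,q); x=np.clip(x,100,460);y=np.clip(y,75,345)
cv2.imwrite('pics/w4.png',cv2.resize(c['img'][y-75:y+75,x-100:x+100],(800,600),interpolation=2)[:,:,::-1]); print(x-100,y-75)
E
```

```text
(array([-33.82869431,  -4.6651131 ,   8.81622457]), array([0.53367538, 0.07122498, 0.23808566]), array([-1.79939514e+02,  4.62110041e-03,  7.75323896e+01]))
[296.24174042 182.40294164]
196 107
```

View pics/w4.png

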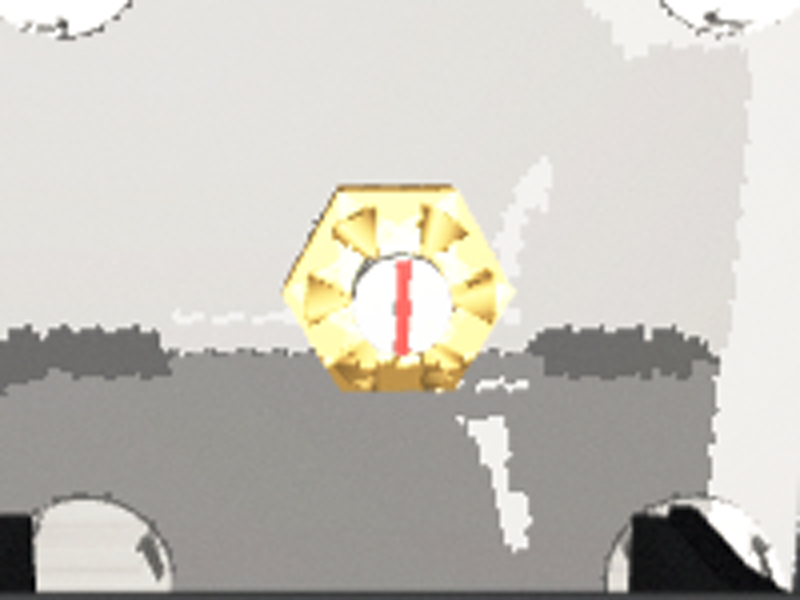

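Top flat (338–455, row 187) is square to the red line at column 402, so the nut is aligned. Next is the pin.

```bash
python3 - <<'E'
from h import *
import pickle
c=pickle.load(open('w4.pkl','rb'));f=lambda x,y,z:ray(c,196+x/4,107+y/4,z)[:2]
print('hexmid',(f(285,292,.113)+f(515,292,.113))/2,'disc',f(402,303,.133))
A,B=f(338,187,.113),f(455,187,.113);print('edge normal',np.degrees(np.arctan2(*(A-B)[::-1]))-90,f(402,262,.133),f(402,352,.133))
w=pickle.load(open('w1.pkl','rb'))
a=ray(w,582/1.4,270/1.4,.025)[:2]; R=np.radians(36.4); d=a-[.4257,-.2473]; print('decoy',a,ray(w,555/1.4,208/1.4,.015),'in tool x,y',d@[np.cos(R),np.sin(R)],d@[np.sin(R),-np.cos(R)])
print(todo((.4257,-.2473,.12)))
E
```

```text
hexmid [0.55550035 0.09357718] disc [0.55497106 0.09442121]
edge normal 77.55770144425153 [0.55671553 0.10292337] [0.5528465  0.08406661]
decoy [ 0.51705517 -0.32328891] [ 0.50633367 -0.2655092   0.015     ] in tool x,y 0.028437953889874665 0.11537488107940123
(array([-33.43885275,  -3.66521035,  11.80899256]), array([0.53367112, 0.07131292, 0.23803533]), array([-1.79929863e+02,  1.65229154e-03,  7.75591642e+01]))
```

>>> {"method": "servo_tool", "body": {"plan": [{"xyz":[-3.6,-0.4,0],"twist":[0,0,5],"jaw":0},{"xyz":[-7.3,-0.8,0],"twist":[0,0,10],"jaw":0},{"xyz":[-11,-1.2,0],"twist":[0,0,15],"jaw":0},{"xyz":[-15,-1.6,0],"twist":[0,0,20],"jaw":0},{"xyz":[-19,-2,0],"twist":[0,0,25],"jaw":0},{"xyz":[-23,-2.5,1],"twist":[0,0,30],"jaw":0},{"xyz":[-27,-2.9,3],"twist":[0,0,35],"jaw":0},{"xyz":[-30.5,-3.3,5],"twist":[0,0,41],"jaw":0},{"xyz":[-33.4,-3.7,7],"twist":[0,0,41],"jaw":0},{"xyz":[-33.4,-3.7,9],"twist":[0,0,41],"jaw":0}]}}

```text
time_s: 7.18
tool_pos: [0.4229, -0.2537, 0.3109]
tool_rot: [180.0, 0.2, 36.0]
force: [0.4, -0.1, -0.7]
grip_width: 0.0871
grasp_force: 0.0
```

>>> {"method": "servo_tool", "body": {"plan": [{"xyz":[0,0,0],"twist":[0,0,0],"jaw":0},{"xyz":[0,0,0],"twist":[0,0,0],"jaw":0},{"xyz":[0,0,0],"twist":[0,0,0],"jaw":0}]}}

```text
time_s: 7.43
tool_pos: [0.4272, -0.2459, 0.3136]
tool_rot: [180.0, -0.1, 36.7]
force: [0.1, 0.8, -0.1]
grip_width: 0.0871
grasp_force: 0.0
```

```bash
python3 - <<'E'
from h import *
import pickle
print(env.get_obs()['qpos'])
w=shot('wrist','w5.png'); pickle.dump(w,open('w5.pkl','wb'));hsv=cv2.cvtColor(w['img'],cv2.COLOR_RGB2HSV)
m=(((hsv[...,0]<8)|(hsv[...,0]>172))&(hsv[...,1]>150)&(hsv[...,2]>80)).astype(np.uint8)
for k in cv2.findContours(m,0,1)[0]:
    if cv2.contourArea(k)>100:
        r=cv2.minAreaRect(k); print(r,ray(w,*r[0],.03),[ray(w,*map(float,p),.03)[:2].round(4).tolist() for p in cv2.boxPoints(r)])
print(todo((.4257,-.2473,.023)))
E
```

```text
[ 55.79326454   4.74948677 -29.99335509 110.70352883   2.57699813
  65.15149038 -28.4700156 ]
((279.0, 215.0), (40.0, 16.0), 90.0) [ 0.42388704 -0.24913611  0.03      ] [[0.4346, -0.2321], [0.4433, -0.2437], [0.4128, -0.2668], [0.4038, -0.2548]]
(array([-0.24000598, -0.0432796 , 12.7063653 ]), array([ 0.42764267, -0.24610702,  0.15006661]), array([ 1.79897709e+02, -5.84615995e-02,  3.67367234e+01]))
```

View pics/w5.png

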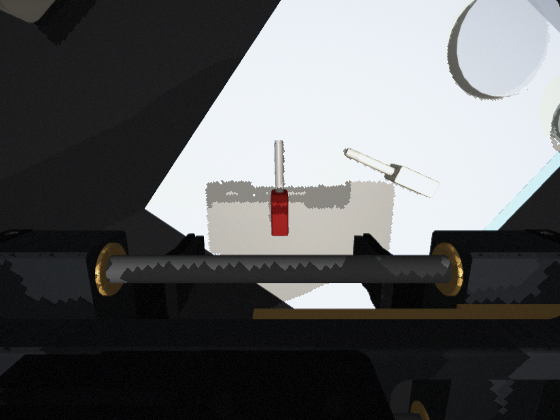

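The pin is square to the tool, with its shaft up the image at column 279 and its handle spanning rows 190–235. I'll go straight down and grip.

>>> {"method": "servo_tool", "body": {"plan": [{"xyz":[-0.2,0,2],"twist":[0,0,0],"jaw":0},{"xyz":[-0.2,0,5],"twist":[0,0,0],"jaw":0},{"xyz":[-0.2,0,8],"twist":[0,0,0],"jaw":0},{"xyz":[-0.2,0,10.5],"twist":[0,0,0],"jaw":0},{"xyz":[-0.2,0,12],"twist":[0,0,0],"jaw":0},{"xyz":[-0.2,0,12.6],"twist":[0,0,0],"jaw":0},{"xyz":[-0.2,0,12.6],"twist":[0,0,0],"jaw":0},{"xyz":[-0.2,0,12.6],"twist":[0,0,0],"jaw":0}]}}

```text
time_s: 8.15
tool_pos: [0.4255, -0.2482, 0.1881]
tool_rot: [179.9, -0.0, 36.6]
force: [0.5, 0.2, -0.3]
grip_width: 0.0869
grasp_force: 0.0
```

>>> {"method": "servo_tool", "body": {"plan": [{"xyz":[0,0,0],"twist":[0,0,0],"jaw":1},{"xyz":[0,0,0],"twist":[0,0,0],"jaw":1},{"xyz":[0,0,0],"twist":[0,0,0],"jaw":1},{"xyz":[0,0,0],"twist":[0,0,0],"jaw":1},{"xyz":[0,0,0],"twist":[0,0,0],"jaw":1},{"xyz":[0,0,0],"twist":[0,0,0],"jaw":1},{"xyz":[0,0,0],"twist":[0,0,0],"jaw":1},{"xyz":[0,0,0],"twist":[0,0,0],"jaw":1},{"xyz":[0,0,0],"twist":[0,0,0],"jaw":1},{"xyz":[0,0,0],"twist":[0,0,0],"jaw":1}], "newtons": 20}}

```text
time_s: 8.98
tool_pos: [0.4244, -0.2484, 0.1867]
tool_rot: [-180.0, 0.0, 36.6]
force: [-0.2, -0.9, -0.2]
grip_width: 0.0283
grasp_force: 0.0
```

```bash
python3 - <<'E'
from h import *
o=env.get_obs();print(o['grip_width'],o['grasp_force'],todo((.4257,-.2473,.023)))
E
```

```text
0.02828213837044618 0.0 (array([ 0.16838351, -0.00724167, -0.03115406]), array([ 0.42439104, -0.24836172,  0.02268859]), array([-1.79995397e+02,  4.68955840e-03,  3.65842100e+01]))
```

>>> {"method": "servo_tool", "body": {"plan": [{"xyz":[0,0,0],"twist":[0,0,0],"jaw":1},{"xyz":[0,0,0],"twist":[0,0,0],"jaw":1},{"xyz":[0,0,0],"twist":[0,0,0],"jaw":1},{"xyz":[0,0,0],"twist":[0,0,0],"jaw":1},{"xyz":[0,0,0],"twist":[0,0,0],"jaw":1},{"xyz":[0,0,0],"twist":[0,0,0],"jaw":1}]}}

```text
time_s: 9.48
tool_pos: [0.4244, -0.2483, 0.1867]
tool_rot: [180.0, 0.0, 36.6]
force: [0.3, -0.6, -1.1]
grip_width: 0.0154
grasp_force: 20.0
```

>>> {"method": "servo_tool", "body": {"plan": [{"xyz":[0,0,-1],"twist":[0,0,0],"jaw":1},{"xyz":[0,0,-3],"twist":[0,0,0],"jaw":1},{"xyz":[0,0,-6],"twist":[0,0,-2],"jaw":1},{"xyz":[0,0,-9],"twist":[0,0,-6],"jaw":1},{"xyz":[0,0,-12],"twist":[0,0,-12],"jaw":1},{"xyz":[0,0,-14],"twist":[0,0,-18],"jaw":1},{"xyz":[0,0,-15],"twist":[0,0,-24],"jaw":1},{"xyz":[0,0,-15],"twist":[0,0,-30],"jaw":1},{"xyz":[0,0,-15],"twist":[0,0,-36],"jaw":1},{"xyz":[0,0,-15],"twist":[0,0,-41],"jaw":1}]}}

```text
time_s: 10.32
tool_pos: [0.4244, -0.2481, 0.3378]
tool_rot: [180.0, 0.0, 77.9]
force: [0.0, -0.5, -0.1]
grip_width: 0.0156
grasp_force: 20.0
```

>>> {"method": "servo_tool", "body": {"plan": [{"xyz":[0,0,0],"twist":[0,0,0],"jaw":1},{"xyz":[0,0,0],"twist":[0,0,0],"jaw":1},{"xyz":[0,0,0],"twist":[0,0,0],"jaw":1}]}}

```text
time_s: 10.57
tool_pos: [0.4244, -0.2482, 0.337]
tool_rot: [180.0, 0.0, 77.5]
force: [1.0, 0.7, -0.3]
grip_width: 0.0157
grasp_force: 20.0
```

```bash
python3 - <<'E'
from h import *
print(todo((.5277+.0005,-.0315+.0025,.1257)),env.get_obs()['grip_width'])
E
```

```text
(array([23.65692189,  5.3756577 ,  4.72398554]), array([ 0.42438895, -0.24826213,  0.17296262]), array([1.79997065e+02, 6.17943913e-03, 7.74674700e+01])) 0.01568601072352995
```

>>> {"method": "servo_tool", "body": {"plan": [{"xyz":[3,0.7,0],"twist":[0,0,0],"jaw":1},{"xyz":[6.5,1.5,0],"twist":[0,0,0],"jaw":1},{"xyz":[10.5,2.5,0],"twist":[0,0,0],"jaw":1},{"xyz":[14.5,3.5,0],"twist":[0,0,0],"jaw":1},{"xyz":[18,4.5,1.5],"twist":[0,0,0],"jaw":1},{"xyz":[20.5,5.2,3],"twist":[0,0,0],"jaw":1},{"xyz":[21.7,5.4,4.7],"twist":[0,0,0],"jaw":1},{"xyz":[21.7,5.4,4.7],"twist":[0,0,0],"jaw":1},{"xyz":[21.7,5.4,4.7],"twist":[0,0,0],"jaw":1},{"xyz":[21.7,5.4,4.7],"twist":[0,0,0],"jaw":1}]}}

```text
time_s: 11.4
tool_pos: [0.5238, -0.0492, 0.2902]
tool_rot: [180.0, 0.0, 77.5]
force: [-0.3, -0.6, -1.1]
grip_width: 0.0158
grasp_force: 20.0
```

```bash
python3 - <<'E'
from h import *
import pickle
print(todo((.5277+.0005,-.0315+.0025,.1257)),env.get_obs()['grip_width'])
c=shot('wrist'); pickle.dump(c,open('w6.pkl','wb'))
s=shot('scene'); pickle.dump(s,open('s6.pkl','wb'))
A=c['img'][0:250,130:430]; q=proj(s,(.54,.03,.12)).astype(int); print(q)
B=s['img'][q[1]-50:q[1]+50,q[0]-50:q[0]+50]
im=np.hstack([cv2.resize(A,(400,333),interpolation=2),cv2.resize(B,(400,400),interpolation=2)[:333]]); cv2.imwrite('pics/w6.png',im[:,:,::-1])
E
```

```text
(array([ 2.07740885, -0.00910744,  0.04491773]), array([ 0.5237831 , -0.04929893,  0.12616588]), array([1.79993356e+02, 4.60367660e-02, 7.74731630e+01])) 0.015805967888283888
[324 220]
```

View pics/w6.png

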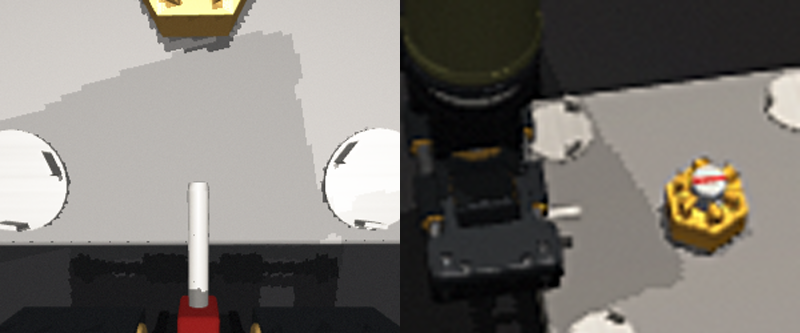

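Wrist crop (left): the shaft is at column about 198, pointing at the nut centre at about 198. Scene crop (right): the pin is level at (565,211), facing the nut. I'll move closer and check the lateral offset by mask.

>>> {"method": "servo_tool", "body": {"plan": [{"xyz":[1,0,0.04],"twist":[0,0,0],"jaw":1},{"xyz":[2,0,0.04],"twist":[0,0,0],"jaw":1},{"xyz":[3,0,0.04],"twist":[0,0,0],"jaw":1},{"xyz":[3.5,0,0.04],"twist":[0,0,0],"jaw":1},{"xyz":[3.5,0,0.04],"twist":[0,0,0],"jaw":1},{"xyz":[3.5,0,0.04],"twist":[0,0,0],"jaw":1},{"xyz":[3.5,0,0.04],"twist":[0,0,0],"jaw":1}]}}

```text
time_s: 12.08
tool_pos: [0.5313, -0.0141, 0.2892]
tool_rot: [-180.0, 0.0, 77.6]
force: [0.7, -0.8, -0.9]
grip_width: 0.0159
grasp_force: 20.0
```

```bash
python3 - <<'E'
from h import *
import pickle
o=env.get_obs();print(todo((.5552,.0935,.1257)),o['force'],o['grip_width'])
c=shot('wrist'); pickle.dump(c,open('w7.pkl','wb'))
I=c['img']; hsv=cv2.cvtColor(I,cv2.COLOR_RGB2HSV).astype(int)
br=((hsv[...,0]>10)&(hsv[...,0]<28)&(hsv[...,1]>110)&(hsv[...,2]>70)); br[160:]=0
for r in range(0,150,6):
    u=np.nonzero(br[r])[0]
    if len(u)>5: print(r,'brass',u.min(),u.max(),(u.min()+u.max())/2,end=' ; ')
rd=((hsv[...,0]<6)|(hsv[...,0]>174))&(hsv[...,1]>120); rd[150:]=0
v,u=np.nonzero(rd); print('\nred',len(u),[ (r,u[v==r].mean()) for r in np.unique(v)][::4])
x,y=150,0
cv2.imwrite('pics/w7.png',cv2.resize(I[0:195,150:410],(800,600),interpolation=2)[:,:,::-1])
E
```

```text
(array([11.02819471,  0.02380553, -0.05283383]), array([ 0.53124991, -0.01415042,  0.12522617]), array([-1.79986435e+02,  2.82915644e-02,  7.75808507e+01])) [ 0.72512373 -0.80826539 -0.87267785] 0.01589540945525243
0 brass 242 309 275.5 ; 6 brass 244 306 275.0 ; 12 brass 249 302 275.5 ; 24 brass 229 321 275.0 ; 30 brass 229 324 276.5 ; 36 brass 246 323 284.5 ; 42 brass 231 322 276.5 ; 48 brass 231 321 276.0 ; 54 brass 233 319 276.0 ; 60 brass 265 288 276.5 ; 66 brass 248 306 277.0 ; 72 brass 245 308 276.5 ; 78 brass 247 307 277.0 ; 84 brass 252 296 274.0 ; 96 brass 253 301 277.0 ; 
red 363 [(np.int64(0), np.float64(276.0)), (np.int64(4), np.float64(276.0)), (np.int64(8), np.float64(276.0)), (np.int64(12), np.float64(276.0)), (np.int64(16), np.float64(276.0)), (np.int64(20), np.float64(276.0)), (np.int64(24), np.float64(276.0)), (np.int64(28), np.float64(276.0)), (np.int64(32), np.float64(276.0)), (np.int64(36), np.float64(276.5)), (np.int64(40), np.float64(276.5)), (np.int64(44), np.float64(276.0)), (np.int64(48), np.float64(276.0)), (np.int64(52), np.float64(276.0))]
```

View pics/w7.png

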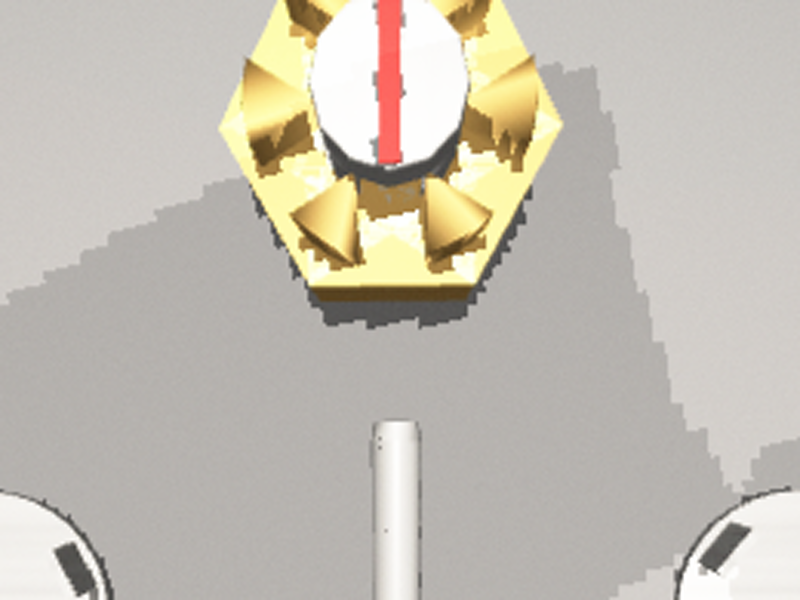

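The red line is at column 276.5 and the shaft at 278.5, both parallel to tool x, so I need a shift of about −0.8 mm along tool y. I'll reduce the grip so that the pin slips rather than being forced.

>>> {"method": "servo_tool", "body": {"plan": [{"xyz":[0.5,-0.08,-0.05],"twist":[0,0,0],"jaw":1},{"xyz":[1,-0.08,-0.05],"twist":[0,0,0],"jaw":1},{"xyz":[1.5,-0.08,-0.05],"twist":[0,0,0],"jaw":1},{"xyz":[2,-0.08,-0.05],"twist":[0,0,0],"jaw":1},{"xyz":[2.5,-0.08,-0.05],"twist":[0,0,0],"jaw":1},{"xyz":[2.8,-0.08,-0.05],"twist":[0,0,0],"jaw":1},{"xyz":[2.8,-0.08,-0.05],"twist":[0,0,0],"jaw":1},{"xyz":[2.8,-0.08,-0.05],"twist":[0,0,0],"jaw":1},{"xyz":[2.8,-0.08,-0.05],"twist":[0,0,0],"jaw":1}], "newtons": 10}}

```text
time_s: 12.88
tool_pos: [0.5366, 0.0134, 0.2898]
tool_rot: [-180.0, 0.0, 77.6]
force: [-0.4, -0.2, -0.8]
grip_width: 0.0159
grasp_force: 10.0
```

```bash
python3 - <<'E'
from h import *
import pickle
o=env.get_obs();print(todo((.5552,.0935,.1257)),o['force'],o['grip_width'],o['grasp_force'])
c=shot('wrist'); pickle.dump(c,open('w8.pkl','wb'))
I=c['img'];hsv=cv2.cvtColor(I,cv2.COLOR_RGB2HSV).astype(int)
rd=((hsv[...,0]<6)|(hsv[...,0]>174))&(hsv[...,1]>120); rd[100:]=0
v,u=np.nonzero(rd); print('red',len(u),u.mean()+.5 if len(u) else 0)
sat=hsv[...,1]
for r in range(110,170,12): print(r,I[r,264:294].mean(-1).astype(int).tolist())
E
```

```text
(array([8.22634223e+00, 1.00921274e-01, 2.23840174e-03]), array([0.53651085, 0.01338132, 0.12575104]), array([-1.79989719e+02,  1.98305495e-02,  7.75723805e+01])) [-0.43069667 -0.20227737 -0.83032499] 0.01588973305161385 9.999838397197891
red 161 278.4627329192547
110 [253, 253, 253, 253, 253, 253, 253, 253, 254, 254, 254, 179, 155, 156, 154, 156, 155, 189, 253, 253, 253, 253, 253, 253, 253, 253, 253, 253, 253, 253]
122 [117, 115, 112, 102, 104, 108, 147, 163, 224, 244, 151, 154, 155, 154, 155, 153, 154, 151, 129, 240, 202, 190, 134, 106, 116, 99, 114, 116, 115, 117]
134 [225, 213, 197, 172, 132, 236, 237, 232, 231, 231, 226, 243, 242, 248, 248, 252, 247, 248, 245, 240, 240, 245, 241, 234, 140, 102, 164, 177, 182, 189]
146 [223, 223, 222, 218, 220, 223, 202, 162, 183, 203, 218, 227, 237, 244, 252, 251, 242, 237, 232, 224, 211, 186, 128, 221, 223, 222, 218, 130, 115, 118]
158 [177, 178, 177, 178, 177, 177, 177, 154, 182, 204, 216, 229, 237, 244, 251, 249, 243, 237, 231, 224, 208, 183, 142, 173, 177, 176, 178, 178, 175, 178]
```

>>> {"method": "servo_tool", "body": {"plan": [{"xyz":[0.15,0,0],"twist":[0,0,0],"jaw":1},{"xyz":[0.3,0,0],"twist":[0,0,0],"jaw":1},{"xyz":[0.45,0,0],"twist":[0,0,0],"jaw":1},{"xyz":[0.6,0,0],"twist":[0,0,0],"jaw":1},{"xyz":[0.7,0,0],"twist":[0,0,0],"jaw":1},{"xyz":[0.8,0,0],"twist":[0,0,0],"jaw":1}]}}

```text
time_s: 13.43
tool_pos: [0.5383, 0.0216, 0.2898]
tool_rot: [180.0, 0.0, 77.6]
force: [-0.0, -0.2, -1.1]
grip_width: 0.016
grasp_force: 10.0
```

>>> {"method": "servo_tool", "body": {"plan": [{"xyz":[0.1,0,0],"twist":[0,0,0],"jaw":1},{"xyz":[0.2,0,0],"twist":[0,0,0],"jaw":1},{"xyz":[0.3,0,0],"twist":[0,0,0],"jaw":1},{"xyz":[0.4,0,0],"twist":[0,0,0],"jaw":1}]}}

```text
time_s: 13.77
tool_pos: [0.5392, 0.0254, 0.2898]
tool_rot: [180.0, 0.0, 77.6]
force: [0.1, 0.3, -1.6]
grip_width: 0.0161
grasp_force: 10.0
```

>>> {"method": "servo_tool", "body": {"plan": [{"xyz":[0.2,0,0],"twist":[0,0,0],"jaw":1},{"xyz":[0.4,0,0],"twist":[0,0,0],"jaw":1},{"xyz":[0.6,0,0],"twist":[0,0,0],"jaw":1},{"xyz":[0.8,0,0],"twist":[0,0,0],"jaw":1},{"xyz":[1,0,0],"twist":[0,0,0],"jaw":1}]}}

```text
time_s: 14.18
tool_pos: [0.5413, 0.0354, 0.2898]
tool_rot: [-180.0, 0.0, 77.6]
force: [-1.1, -0.4, -0.9]
grip_width: 0.0162
grasp_force: 10.0
```

>>> {"method": "servo_tool", "body": {"plan": [{"xyz":[0.2,0,0],"twist":[0,0,0],"jaw":1},{"xyz":[0.4,0,0],"twist":[0,0,0],"jaw":1},{"xyz":[0.6,0,0],"twist":[0,0,0],"jaw":1},{"xyz":[0.8,0,0],"twist":[0,0,0],"jaw":1},{"xyz":[1,0,0],"twist":[0,0,0],"jaw":1},{"xyz":[1.2,0,0],"twist":[0,0,0],"jaw":1},{"xyz":[1.3,0,0],"twist":[0,0,0],"jaw":1}]}}

```text
time_s: 14.77
tool_pos: [0.5441, 0.0482, 0.2898]
tool_rot: [180.0, -0.0, 77.6]
force: [0.2, 0.2, -0.7]
grip_width: 0.0161
grasp_force: 10.0
```

```bash
python3 - <<'E'
from h import *
import pickle
o=env.get_obs();print(todo((.5552,.0935,.1257)),o['force'],o['wrist_torque'],o['grip_width'],o['grasp_force'])
c=shot('wrist'); s=shot('scene')
A=c['img'][100:288,150:410]; q=proj(s,(.55,.07,.12)).astype(int)
B=s['img'][q[1]-40:q[1]+40,q[0]-40:q[0]+40]
cv2.imwrite('pics/w9.png',np.hstack([cv2.resize(A,(420,304),interpolation=2),cv2.resize(B,(304,304),interpolation=2)])[:,:,::-1])
E
```

```text
(array([4.65974492, 0.10627571, 0.01464069]), array([0.54415646, 0.04821762, 0.12584076]), array([ 1.79998415e+02, -6.90874217e-03,  7.76006957e+01])) [ 0.24142008  0.23257634 -0.66808395] [-0.06783773 -0.05685406 -0.02490462] 0.016077088492331495 9.999907037999947
```

View pics/w9.png

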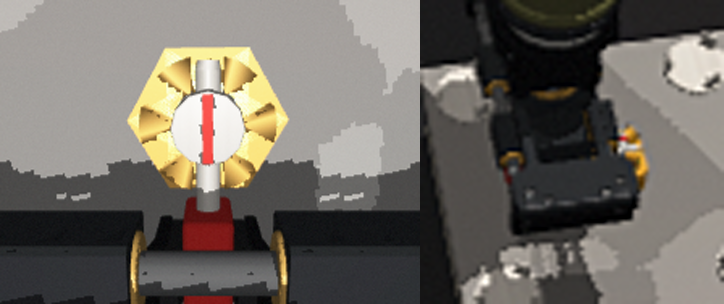

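The pin is through the nut, showing on both sides at (207,70) and (207,180). The handle front at row 200 is a few mm short of the flat at row 188.

>>> {"method": "servo_tool", "body": {"plan": [{"xyz":[0.1,0,0],"twist":[0,0,0],"jaw":1},{"xyz":[0.2,0,0],"twist":[0,0,0],"jaw":1},{"xyz":[0.3,0,0],"twist":[0,0,0],"jaw":1},{"xyz":[0.4,0,0],"twist":[0,0,0],"jaw":1},{"xyz":[0.45,0,0],"twist":[0,0,0],"jaw":1},{"xyz":[0.45,0,0],"twist":[0,0,0],"jaw":1}]}}

```text
time_s: 15.37
tool_pos: [0.5451, 0.0524, 0.2898]
tool_rot: [-180.0, 0.0, 77.6]
force: [-0.6, -0.2, -0.4]
grip_width: 0.0162
grasp_force: 10.0
```

>>> {"method": "servo_tool", "body": {"plan": [{"xyz":[0.05,0,0],"twist":[0,0,0],"jaw":1},{"xyz":[0.1,0,0],"twist":[0,0,0],"jaw":1},{"xyz":[0.1,0,0],"twist":[0,0,0],"jaw":1}]}}

```text
time_s: 15.62
tool_pos: [0.5453, 0.0533, 0.2898]
tool_rot: [-180.0, 0.0, 77.6]
force: [-0.3, -0.6, -0.9]
grip_width: 0.0161
grasp_force: 10.0
```

>>> {"method": "servo_tool", "body": {"plan": [{"xyz":[0.05,0,0],"twist":[0,0,0],"jaw":1},{"xyz":[0.05,0,0],"twist":[0,0,0],"jaw":1}]}}

```text
time_s: 15.78
tool_pos: [0.5454, 0.0537, 0.2898]
tool_rot: [-180.0, 0.0, 77.6]
force: [-0.7, -0.6, 0.1]
grip_width: 0.0158
grasp_force: 10.0
```

>>> {"method": "servo_tool", "body": {"plan": [{"xyz":[0.05,0,0],"twist":[0,0,0],"jaw":1},{"xyz":[0.05,0,0],"twist":[0,0,0],"jaw":1}]}}

```text
time_s: 15.95
tool_pos: [0.5455, 0.0539, 0.2898]
tool_rot: [-180.0, 0.0, 77.6]
force: [-0.5, -0.8, -0.7]
grip_width: 0.0161
grasp_force: 10.0
```

>>> {"method": "servo_tool", "body": {"plan": [{"xyz":[0.05,0,0],"twist":[0,0,0],"jaw":1},{"xyz":[0.05,0,0],"twist":[0,0,0],"jaw":1}]}}

```text
time_s: 16.12
tool_pos: [0.5455, 0.0541, 0.2898]
tool_rot: [-180.0, 0.1, 77.6]
force: [-1.5, -2.5, 1.5]
grip_width: 0.0159
grasp_force: 10.0
```

>>> {"method": "servo_tool", "body": {"plan": [{"xyz":[0.05,0,0],"twist":[0,0,0],"jaw":1},{"xyz":[0.05,0,0],"twist":[0,0,0],"jaw":1}]}}

```text
time_s: 16.28
tool_pos: [0.5456, 0.0542, 0.2898]
tool_rot: [-180.0, 0.1, 77.5]
force: [-2.4, -5.1, 1.7]
grip_width: 0.0161
grasp_force: 10.0
```

```bash
python3 - <<'E'
from h import *
import pickle
o=env.get_obs();print(todo((.5552,.0935,.1257)),o['force'],o['grip_width'])
c=shot('wrist'); I=c['img'];pickle.dump(c,open('w10.pkl','wb'))
hsv=cv2.cvtColor(I,cv2.COLOR_RGB2HSV).astype(int)
rd=((hsv[...,0]<6)|(hsv[...,0]>174))&(hsv[...,1]>150)
br=((hsv[...,0]>10)&(hsv[...,0]<28)&(hsv[...,1]>90)&(hsv[...,2]>60))
r=np.nonzero(rd[:,268:290].sum(1)>10)[0]; print('handle rows',r.min(),r.max())
b=np.nonzero(br[:240,262:270].sum(1)>3)[0];print('brass rows',b.min(),b.max())
if len(r): print('handle top edge @z.133',ray(c,278,r.min(),.133),'flat @.113',ray(c,278,b.max()+1,.113))
E
```

```text
(array([4.07948446e+00, 9.59051489e-02, 1.66497019e-03]), array([0.54546316, 0.0538727 , 0.12580217]), array([-1.79975286e+02,  1.19531138e-01,  7.75420304e+01])) [-2.39314448 -5.11820463  1.68858567] 0.016101760997786634
handle rows 231 308
brass rows 140 227
handle top edge @z.133 [0.55066069 0.07522494 0.133     ] flat @.113 [0.54952721 0.07034673 0.113     ]
```

About 5.5 N axial contact at the predicted distance, so the handle is home. Releasing.

>>> {"method": "servo_tool", "body": {"plan": [{"xyz":[-0.05,0,0],"twist":[0,0,0],"jaw":1},{"xyz":[-0.05,0,0],"twist":[0,0,0],"jaw":0.2},{"xyz":[-0.05,0,0],"twist":[0,0,0],"jaw":0.2},{"xyz":[-0.05,0,0],"twist":[0,0,0],"jaw":0.2},{"xyz":[-0.05,0,0],"twist":[0,0,0],"jaw":0.2},{"xyz":[-0.05,0,0],"twist":[0,0,0],"jaw":0.2},{"xyz":[-0.05,0,0],"twist":[0,0,0],"jaw":0.2},{"xyz":[-0.05,0,0],"twist":[0,0,0],"jaw":0.2}]}}

```text
time_s: 17.0
tool_pos: [0.5456, 0.0548, 0.2898]
tool_rot: [180.0, -0.0, 77.6]
force: [-0.0, -0.6, -0.3]
grip_width: 0.0545
grasp_force: 0.0
```

>>> {"method": "servo_tool", "body": {"plan": [{"xyz":[0,0,-1],"twist":[0,0,0],"jaw":0.2},{"xyz":[0,0,-3],"twist":[0,0,0],"jaw":0.2},{"xyz":[0,0,-6],"twist":[0,0,0],"jaw":0.2},{"xyz":[0,0,-9],"twist":[0,0,0],"jaw":0.2},{"xyz":[0,0,-12],"twist":[0,0,0],"jaw":0.2},{"xyz":[0,0,-12],"twist":[0,0,0],"jaw":0.2},{"xyz":[0,0,-12],"twist":[0,0,0],"jaw":0.2}]}}

```text
time_s: 17.58
tool_pos: [0.5461, 0.0551, 0.4124]
tool_rot: [179.7, -0.0, 77.6]
force: [-0.6, -0.2, 0.1]
grip_width: 0.0695
grasp_force: 0.0
```

```bash
python3 - <<'E'
from h import *
import pickle
c=shot('wrist'); q=proj(c,(.55,.07,.125)).astype(int); print(q); pickle.dump(c,open('w11.pkl','wb'))
x,y=np.clip(q[0],100,460),np.clip(q[1],75,345)
cv2.imwrite('pics/w11.png',cv2.resize(c['img'][y-75:y+75,x-100:x+100],(800,600),interpolation=2)[:,:,::-1])
E
```

```text
[277 192]
```

View pics/w11.png

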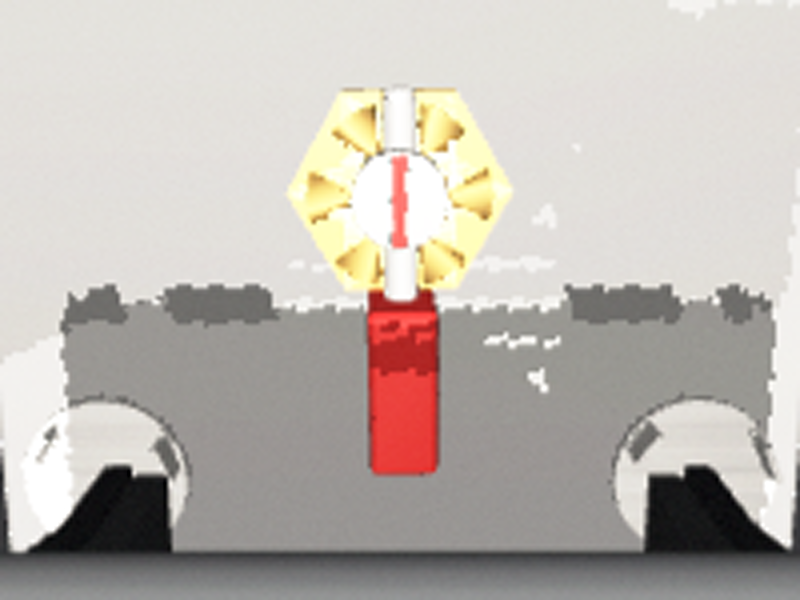

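The pin is through slot and hole. The handle (368–438, rows 292–472) is against the lower flat at row 290, and the tip at row 88 reaches the far flat. I'll check the distance from the axis by number, then hand in.

```bash
python3 - <<'E'
from h import *
import pickle
c=pickle.load(open('w11.pkl','rb')); D=np.array([.2147,.9767])
f=lambda x,y,z:ray(c,177+x/4,117+y/4,z)[:2]
ax=f(400,200,.133)@D
for n,p in dict(back=(403,472,.131),fronttop=(403,308,.133),tip=(400,88,.118),flat=(350,290,.113),farflat=(350,88,.113)).items(): print(n,(f(*p)@D-ax)*1000)
o=env.get_obs(); print(o['time_s'],o['joint_velocities'].round(2),o['grip_width'])
E
```

```text
back -63.12229978660513
fronttop -23.928640795343238
tip 23.472061027739187
flat -23.553805964037277
farflat 23.390766568118366
17.6333 [-0.13  1.21  0.37  2.25  0.15 -0.19 -0.03] 0.06912230071315881
```

```bash
python3 -c "
from cell import env
print(env.sign_off())"
```

```text
the job is handed in; nothing more can be done
None
```

The nut is tightened to the next aligned slot, and the locking pin is through slot and hole with its handle home (about 43.5 mm from the spindle axis by camera); it is released and handed in at about 18 s, though the hand-in gave no verdict.

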